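# Dry a round flask on the push-ring air drier

### The arm

A 6-joint arm with a two-finger parallel gripper is mounted at the origin on a cart in front of the work surface, level with it; the furniture and walls round the work are solid. World frame = base frame: x ahead of the robot, y to its left, z up, the work surface at z = 0. Lengths are in mm, angles in rad, forces in N, time in s.
With the tool pointing down it reaches from about 350 to 775 mm from the base axis. Payload 7.3 kg.
Tool frame: the origin (TCP) lies at the very end of the fingers, on their centre line; the grasp point (between the pads) lies behind it (bot.grip_point_offset is the z of the grasp point in the tool frame, in mm); z points along the fingers, y is the line along which they close (so a half turn about z gives the same grasp; the last joint's range is limited). The gripper opens to 92 mm and grips with 3 to 60 N. Pads are 19 mm wide; open, the fingers measure 130 mm over their backs; the gripper's body (75 mm by 190 mm) begins 47 mm behind the grasp point.
Start: joints at [1.186, 0.342, 1.524, -0, 1.275, -0.146], TCP at [124.167, 510.128, 191.141] pointing down, gripper open.
Joint ranges: [-2.53, 2.53], [-0.77, 2.02], [0.04, 2.7], [-1, 4.14], [0.28, 2.66], [-3.11, 3.11]. Speed limits (rad/s): [2.57, 2.57, 3.14, 3.14, 3.14, 3.14].

### API

Orientations are given as [roll, pitch, yaw] about the fixed x, y, z axes, in that order (R = Rz(yaw) Ry(pitch) Rx(roll)).
In Python, from plant import bot gives the robot as it stands. The module is installed in compiled form; this text tells all that it offers.
- The arm moves only by the shell command python3 -m crank 'ROWS'. ROWS is JSON, a list that holds one entry, the list of rows, each a list of 5 numbers: the opening, from 0 (shut) to 1 (fully open), then the shift along the tool's x, y, z in cm, then the turn about the tool's z in degrees. In form: [[[claw, x, y, z, turn], ...]]. A call has exactly 10 rows; each row is the pose to reach, as a shift and turn from the pose commanded when the call began, along the tool's axes at that moment; what a row does not reach only later rows make up. A row lasts 1/10 s, in which the tool goes at most 50 mm and 8.59 degrees, less where a joint would pass 70% of its speed; a pose out of reach is approached as far as the arm can. A call with a gripper value outside its range is refused whole. The fingers move at their own pace and stop on an object; the grip force is fixed at half the most. Time passes only in rows, so rows that repeat a pose let the fingers close, or fill a call up. It gives the time, the measured TCP pose, the force, the opening and the grip force at its end, in the units of the state.
- bot.get_obs(): the state, without advancing time (a new reading comes with each control period).
- bot.capture(name): name is "scene" or "top" or "wrist"; returns (picture, depth): 400x640x3 uint8, red, green, blue; 400x640 float32, mm along the optical axis (not along the pixel's ray), 0 where there is no reading.
- bot.calibration(name): a dict with "vertical_fov" (degrees; the focal length in pixels is half the picture's height over the tangent of half this angle, whatever the lens; pixels are square), "cx", "cy" (the principal point, pixels), "rvec" (rotation vector, rad) and "tvec" (3), from world to camera coordinates, as OpenCV has them; the wrist camera has in their place "tool_from_camera" (4x4, takes a point from camera to tool coordinates, whose origin is the TCP and whose axes are the flange's). Camera axes: x right, y down, z forward; pixel columns grow to the right and rows downward; lengths in mm; the calibration is good to about 2 mm. The wrist camera is an equidistant fisheye: a pixel r from the principal point sees the ray r / f radians off the axis. A picture is of the moment at which its call begins: read the wrist's pose just before it. calibration takes no time and is no camera call.
- bot.close_job(): hands the job in; it is judged then, once.
The state is a dict: "time": time; "joint_positions": joint angles; "dq": joint speeds; "tau": joint torques, N m; "tool_pos": TCP position; "tcp_rot": TCP orientation; "contact_force": force on the tool from outside, world axes, zero at the start; "moment": the same for the moment, N m; "grip_width": finger opening in mm; "finger_force": force on a finger pad.
Only numpy, scipy, OpenCV 4.12 (cv2) and the standard library are available. Lean on these libraries where they do the work, as an engineer would, in place of code of your own. Each camera call takes 0.05 s, during which the arm holds its last target. There are 200 camera calls.

### The job

The washed round-bulbed flask draining neck-down among the conical flasks has to be dried on the air drier. Turn the drier's air valve fully open (a quarter turn, until the lever lies along the air pipe), then bring the flask, still neck-down and leaving the conical flasks in their places, over the nozzle into the sprung ring and push it straight down until the ring is at the bottom of its travel. The air only blows while the ring is down, so finish still holding the flask pressed down there; do not let go.

Things in the scene. Friction and masses are not known exactly. Their poses are not given: they have to be found in the camera images.
- round_flask: Empty amber glass flask (about 80 g) with a round bulb, hanging neck-down in one of the stand's holes, origin 92 mm above the table. Origin: bulb centre; z = its axis, up, away from the mouth. Bulb 56 mm in diameter, sides upright 3 mm above and below the origin (grip there); flat bottom, 30 mm wide, on top 26 mm above origin; neck 24 mm thick (bead 28), bore 18 mm, 40 mm deep.
- flask_mouth (a point): Centre of the round flask's open mouth, 68 mm below the flask's origin along its axis.
- conical_flask_0: Amber glass conical flask upside down in another hole of the draining stand, base 64 mm wide on top, 118 mm above the table. Must stay there.
- conical_flask_1: A second conical flask, the same as the first, in the third hole. Must stay there.
- draining_stand: Fixed bench of bent sheet metal, 86 mm (its x) by 290 mm (its y), top 60 mm above the table, three holes in a row along its y, 100 mm apart, the middle one at the centre. In each a white collar, bore 34 mm, 45 mm wide, 8 mm above the sheet; the flasks hang in these by bulb or cone. Origin on the table under the centre.
- drier: Fixed flask drier: white housing 124 mm (its x) by 106 mm (its y), deck 34 mm high; in the middle an upright nozzle 8 mm thick inside a sprung steel ring; on its -y side a brass air pipe (22 mm high) with a ball valve 130 mm from the nozzle, then a black hose. Origin on the table under the nozzle; x points away from the robot (up to 0.3 rad off).
- nozzle_tip (a point): Tip of the upright nozzle, on the ring's axis, 74 mm above the table.
- ring (a joint): Downward travel of the sprung ring in m: 0 = up (relaxed), 0.018 = fully down on its stop. Springs: 4.5 N before it starts to move, 12.6 N at the bottom; it rises again when let go. The flask's weight alone does not move it.
- ring_seat (a point): Centre of the ring's top edge, 107 mm above the table when relaxed; moves with the ring. Ring 51 mm wide at most, 8 mm deep, bore about 40 mm; the bulb rests in it with the flask's origin about 21 mm above this point (129 mm above the table relaxed, 111 mm pressed).
- valve_lever (a joint): Angle of the valve's lever about a vertical axis: 0 = closed (across the pipe, pointing to the drier's -x, towards the robot), 1.571 = open (along the pipe, pointing to the drier's -y, away from the nozzle). Grows anticlockwise seen from above; stops at both ends; stays where left (friction 0.15 N m). Starts within 0.35 of closed.
- valve_axis (a point): Point on the lever's turning axis at the height of the grip, 58 mm above the table.
- lever_grip (a point): Middle of the lever's black grip, 66 mm from the turning axis; the grip is 62 mm long, 14 mm wide and 9 mm thick, 58 mm above the table (clear space beneath it).
There are look-alikes about, which are no part of the job. Leave any green look-alike of the round_flask alone.

How it is judged:
By the outcome, as a careful person would: the job done as asked, in the order asked, and still so for the second after the job is handed in, while the arm keeps its last pose, push and grip.
It also fails if it takes over 58 s, if anything falls off the work surface, if the arm or the gripper's body presses on something with over 40 N, if the wrist force passes 120 N, or if a joint passes its speed limit or range.

## Working session

There is one attempt and no reset: what is moved stays moved. The work goes in short steps, Python scripts to look and compute and a shell command to move; the robot and the scene stay as the last step left them, time stands still between calls to the robot, and variables do not carry over. Pictures are saved under pics/ and viewed, at most 13 in all, crops included, and the job is handed in when it is done.

```bash
mkdir -p pics
python3 - <<'E'
from plant import bot
import cv2,numpy as np
o=bot.get_obs();print(o, bot.grip_point_offset)
for n in("scene","top"):
    im,d=bot.capture(n);cv2.imwrite(f"pics/{n}0.png",im[:,:,::-1]);np.save(f"{n}_d.npy",d)
    print(n,bot.calibration(n))
print(bot.calibration("wrist"))
E
```

```text
{'time': 0.0, 'joint_positions': array([ 1.18598843e+00,  3.42702829e-01,  1.52504124e+00,  2.68126716e-05,
        1.27540283e+00, -1.45988253e-01]), 'dq': array([-0.00107318,  0.0013716 ,  0.00043047, -0.000902  , -0.00180361,
        0.00060327]), 'tau': array([-3.14545950e-04, -4.31237483e+01, -2.44217420e+01,  7.16686388e-02,
        5.59272605e-02, -9.94235324e-05]), 'tool_pos': array([123.97560123, 509.66448066, 190.44688363]), 'tcp_rot': array([-3.14005867e+00, -2.51462447e-04,  2.90276499e+00]), 'contact_force': array([ 0.61593589, -0.78144767, -0.39102762]), 'moment': array([-0.01816386,  0.01167604,  0.06095525]), 'finger_force': 0.0, 'grip_width': 91.87558744400117} -18.8
scene {'vertical_fov': 44.4129678637617, 'cx': 315.31346402549156, 'cy': 198.9942602237187, 'rvec': array([ 1.84095798, -0.78679123,  0.51054641]), 'tvec': array([-287.81074757,  233.35727539,  950.21267011])}
top {'vertical_fov': 52.179297868408575, 'cx': 321.4848869425724, 'cy': 201.01348589020995, 'rvec': array([ 2.11122537, -2.15421851,  0.14559946]), 'tvec': array([ 68.18554445, 482.63741097, 968.15356423])}
{'vertical_fov': 65.70646984690485, 'cx': 320.97789574469124, 'cy': 207.43213292793283, 'tool_from_camera': array([[ 3.13738489e-04, -9.52563180e-01, -3.04340746e-01,
         8.40962484e+01],
       [ 9.99999684e-01,  7.66820716e-05,  7.90869694e-04,
        -3.44195421e-01],
       [-7.30015872e-04, -3.04340898e-01,  9.52562903e-01,
        -1.93513818e+02],
       [ 0.00000000e+00,  0.00000000e+00,  0.00000000e+00,
         1.00000000e+00]])}
```

View pics/scene0.png

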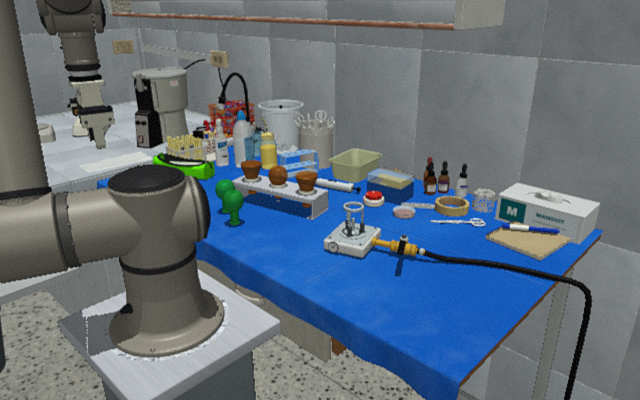

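View pics/top0.png

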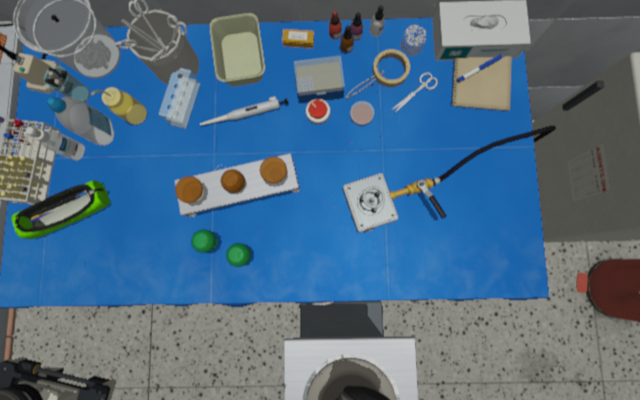

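The scene picture shows the stand with three brown flasks at about (278,180), with the round one in the middle, and the drier at (353,235). In the top view the middle bulb is at (232,181), the conical flasks at (189,189) and (273,170), the nozzle at about (371,201) and the lever at (434,205).

```bash
python3 - <<'E'
import cv2,numpy as np
im=cv2.imread("pics/top0.png")
a=cv2.resize(im[145:235,165:310],None,fx=5,fy=5,interpolation=cv2.INTER_CUBIC)[:,:725]
b=cv2.resize(im[160:240,335:460],None,fx=6,fy=6,interpolation=cv2.INTER_CUBIC)
cv2.imwrite("pics/cropB.png",b);cv2.imwrite("pics/cropA.png",a)
E
cat > h.py <<'E'
import cv2,numpy as np
from plant import bot
def cam(n):
    c=bot.calibration(n);f=200/np.tan(np.radians(c["vertical_fov"]/2))
    K=np.array([[f,0,c["cx"]],[0,f,c["cy"]],[0,0,1]])
    return K,cv2.Rodrigues(c["rvec"])[0],np.array(c["tvec"]),c
def at_z(n,u,v,z):
    K,R,t,_=cam(n);r=R.T@np.linalg.inv(K)@[u,v,1];o=-R.T@t
    return o+r*(z-o[2])/r[2]
def proj(n,p):
    K,R,t,_=cam(n);q=K@(R@np.array(p,float)+t);return q[:2]/q[2]
E
python3 - <<'E'
from h import *
d=np.load("top_d.npy")
K,R,t,_=cam("top")
def pt(u,v):
    return R.T@(np.linalg.inv(K)@[u,v,1]*d[v,u]-t)
for u,v in((232,181),(189,189),(273,170),(371,201),(434,205),(425,187)):print(u,v,pt(u,v).round(1))
# point cloud: bulb points by height
vv,uu=np.mgrid[0:400,0:640];P=(np.stack([uu,vv,np.ones_like(uu)],-1)@np.linalg.inv(K).T*d[...,None]-t)@R
np.save("P.npy",P)
for n,(u0,u1,v0,v1) in dict(bulb=(215,250,165,198),c0=(172,208,172,208),c1=(256,292,153,188)).items():
    Q=P[v0:v1,u0:u1].reshape(-1,3);zm=Q[:,2].max();S=Q[Q[:,2]>zm-6];print(n,zm,len(S),S.mean(0),np.ptp(S,axis=0), (S.max(0)+S.min(0))/2)
E
```

```text
232 181 [523.1 262.2 114.3]
189 189 [506.7 361.4 113.8]
273 170 [547.3 167.9 112.5]
371 201 [476.2 -59.7  71.6]
434 205 [ 464.7 -210.4   61.8]
425 187 [ 511.1 -194.4   49.9]
bulb 1031.9019089825085 2 [ 329.13453071   41.93296793 1031.90190898] [0. 0. 0.] [ 329.13453071   41.93296793 1031.90190898]
c0 1031.9019089825085 5 [ 329.13453071   41.93296793 1031.90190898] [0. 0. 0.] [ 329.13453071   41.93296793 1031.90190898]
c1 1031.9019089825085 6 [ 329.13453071   41.93296793 1031.90190898] [0. 0. 0.] [ 329.13453071   41.93296793 1031.90190898]
```

View pics/cropB.png

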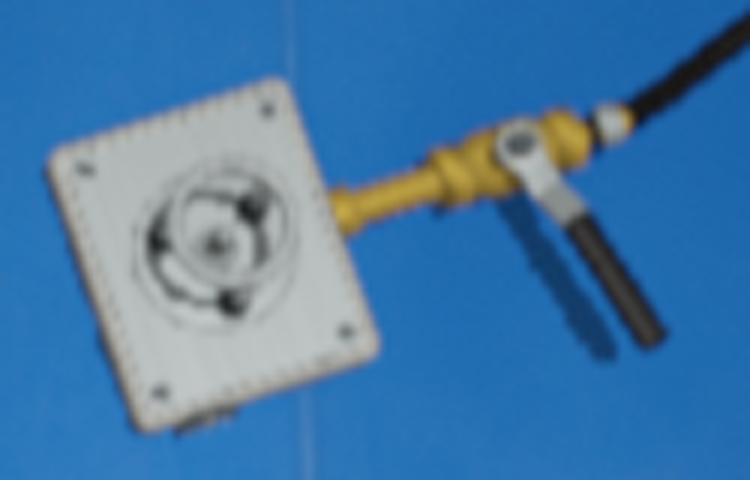

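View pics/cropA.png

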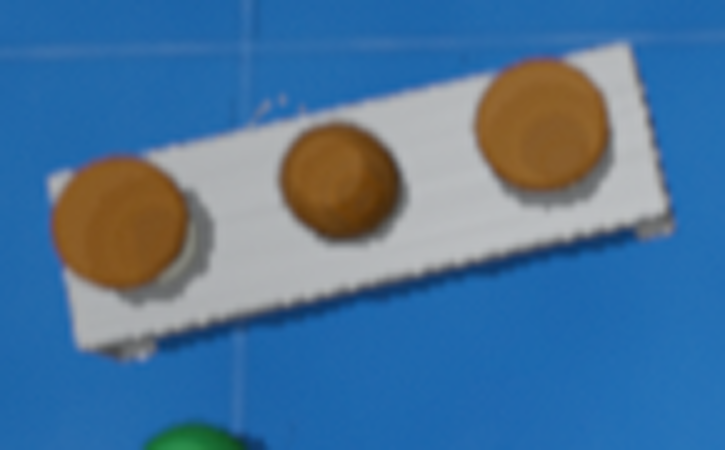

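The drier crop puts the nozzle tip at (214,246), the ring centre at about (228,227), the lever pivot at (519,143) and the grip centre at (617,283). In the stand crop the round bulb is centred at (341,181) and the conical bases at (120,222) and (541,124).

Run:
```python
from h import *
def B(x,y):return 335+x/6-.4,160+y/6-.4
def A(x,y):return 165+x/5-.4,145+y/5-.4
g=lambda uv,z:at_z("top",*uv,z)
noz=g(B(214,246),74);ring=g(B(228,227),107);piv=g(B(519,143),62);gr=g(B(617,283),62.5);end=g(B(655,338),62.5)
print("noz",noz,"ring",ring,"piv",piv,"grip",gr,np.linalg.norm(gr-piv),np.linalg.norm(noz-piv))
bu=g(A(341,181),92);c0=g(A(120,222),118);c1=g(A(541,124),118);print("bulb",bu,"c",c0,c1,(c0+c1)/2)
d=(noz-piv)[:2];yaw=np.arctan2(d[1],d[0])-np.pi/2
l=(gr-piv)[:2];print("drier yaw",yaw,"lever",np.arctan2(l[1],l[0])-yaw-np.pi)
deck=[g(B(*p),34) for p in((268,109),(84,168),(161,391),(345,330))];print("deckcentre",np.mean(deck,0))
s=c0-c1;print("stand yaw",np.arctan2(s[1],s[0])-np.pi/2)
c=bot.calibration
print("camera", -cam("top")[1].T@cam("top")[2])
```

```text
noz [476.7825637  -57.71682698  74.        ] ring [478.91452786 -59.88443924 107.        ] piv [ 517.79928829 -182.63015867   62.        ] grip [ 460.21789348 -218.09137049   62.5       ] 67.62665577627506 132.02163508609152
bulb [528.24437891 265.71133199  92.        ] c [505.8805186  360.88854775 118.        ] [547.37364539 167.6090415  118.        ] [526.627082   264.24879462 118.        ]
drier yaw 0.31726921862026103 lever -6.048465713416393
deckcentre [481.84215147 -61.97026084  34.        ]
stand yaw 0.21146969664752113
camera [ 329.13453071   41.93296793 1031.90190898]
```

```bash
python3 -m crank '[[[1,-4,-2.6,0,8],[1,-8,-5.2,0,16],[1,-12,-7.8,0,24],[1,-16,-10.4,0,32],[1,-20,-13,0,40],[1,-24,-15.6,0,48],[1,-28,-18.2,0,56],[1,-32,-20.8,0,64],[1,-35,-23.4,0,72],[1,-37.8,-25.8,0,80]]]'
cat >> h.py <<'E'
from scipy.spatial.transform import Rotation as Ro
def to(x,y,z,yaw):
    o=bot.get_obs();R=Ro.from_euler("xyz",o["tcp_rot"]).as_matrix()
    d=R.T@(np.array([x,y,z])-o["tool_pos"])/10
    t=-np.degrees((yaw-o["tcp_rot"][2]+np.pi)%(2*np.pi)-np.pi)
    print("t",o["time"].__round__(2),"pos",o["tool_pos"].round(1),o["tcp_rot"].round(3),"shift cm",d.round(2),"turn",round(t,1),"F",o["contact_force"].round(1),"w",o["grip_width"].round(1))
E
python3 -c "
from h import *
to(460,-218,150,.552)"
```

```text
time: 1.1
tool_pos: [431.2, 168.2, 190.8]
tcp_rot: [-3.141, 0.0, 1.5]
contact_force: [0.1, 0.7, 0.5]
grip_width: 91.7
finger_force: 0.0Traceback (most recent call last):
  File "<string>", line 3, in <module>
    to(460,-218,150,.552)
    ~~^^^^^^^^^^^^^^^^^^^
  File "h.py", line 17, in to
    print("t",o["time"].__round__(2),"pos",o["tool_pos"].round(1),o["tcp_rot"].round(3),"shift cm",d.round(2),"turn",round(t,1),"F",o["contact_force"].round(1),"w",o["grip_width"].round(1))
                                                                                                                                                                    ^^^^^^^^^^^^^^^^^^^^^
AttributeError: 'float' object has no attribute 'round'
```

```bash
sed -i 's/o\["grip_width"\].round(1)/round(o["grip_width"],1)/' h.py
python3 -c "
from h import *
to(460,-218,150,.552)"
```

```text
t 1.1 pos [431.2 168.2 190.8] [-3.141  0.     1.5  ] shift cm [-38.32   5.61   4.09] turn 54.3 F [0.1 0.7 0.5] w 91.7
```

```bash
python3 -m crank '[[[1,-4.5,0.6,0,6],[1,-9,1.2,0,12],[1,-13.5,1.8,0,18],[1,-18,2.6,0,24],[1,-22.5,3.2,0,30],[1,-27,4,0,36],[1,-31,4.6,0,42],[1,-35,5.2,1,48],[1,-38.3,5.6,2,54.3],[1,-38.3,5.6,2,54.3]]]'
cat >> h.py <<'E'
def wrist(name):
    o=bot.get_obs();im,_=bot.capture("wrist");cv2.imwrite(name,im[:,:,::-1]);
    np.savez(name+".npz",p=o["tool_pos"],r=o["tcp_rot"])
def wz(name,u,v,z):
    s=np.load(name+".npz");c=bot.calibration("wrist");f=200/np.tan(np.radians(c["vertical_fov"]/2))
    d=np.array([u-c["cx"],v-c["cy"]]);r=np.hypot(*d);th=r/f
    ray=np.r_[d/max(r,1e-9)*np.sin(th),np.cos(th)]
    T=c["tool_from_camera"];R=Ro.from_euler("xyz",s["r"]).as_matrix()
    o=s["p"]+R@T[:3,3];q=R@T[:3,:3]@ray
    return o+q*(z-o[2])/q[2]
E
python3 -c "
from h import *
wrist('pics/w1.png');to(460,-218,39,.552)"
```

```text
time: 2.1
tool_pos: [460.8, -219.0, 169.2]
tcp_rot: [-3.14, 0.002, 0.552]
contact_force: [-0.1, 1.3, 0.8]
grip_width: 91.6
finger_force: 0.0
t 2.15 pos [ 460.9 -217.   169.8] [-3.139e+00  1.000e-03  5.560e-01] shift cm [-0.11  0.07 13.08] turn 0.2 F [-0.2  0.3  0.3] w 91.9
```

View pics/w1.png

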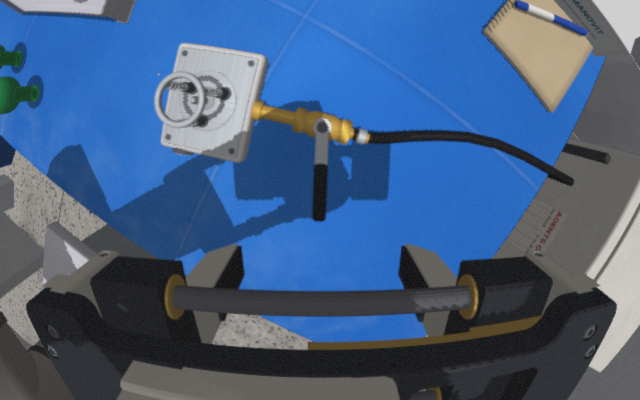

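The wrist view shows the lever pivot at (322,125), the grip from (321,165) to (319,220), the ring centre at about (180,99), and the lever midway between the fingers.

```bash
python3 -c "
from h import *
n='pics/w1.png'
p=wz(n,322,125,62);g=wz(n,320,191.5,62.5);print(p,g,np.linalg.norm(g-p),np.arctan2(*(g-p)[1::-1]), wz(n,180,99,107),wz(n,319,220,62.5))"
```

```text
[ 519.23666845 -182.97624187   62.        ] [ 461.8543571  -216.05287679   62.5       ] 66.23476001223308 -2.618687635729101 [480.20515949 -62.32536098 107.        ] [ 435.42123772 -231.10365984   62.5       ]
```

```bash
python3 -m crank '[[[0.6,0,0,2.5,1],[0.6,0,0,5,1],[0.6,0,0,7,1],[0.6,0,0,9,1],[0.6,0,0,11,1],[0.6,0,0,12,1],[0.6,0,0,13,1],[0.3,0,0,13,1],[0,0,0,13,1],[0,0,0,13,1]]]'; python3 -m crank '[[[0,0,0,0,0],[0,0,0,0,0],[0,0,0,0,0],[0,0,0,0,0],[0,0,0,0,0],[0,0,0,0,0],[0,0,0,0,0],[0,0,0,0,0],[0,0,0,0,0],[0,0,0,0,0]]]'
python3 - <<'E'
from h import *
o=bot.get_obs();p=np.array([518.7,-183.]);t=o["tool_pos"];r=np.hypot(*(t[:2]-p));yaw=o["tcp_rot"][2]
R=Ro.from_euler("xyz",o["tcp_rot"]).as_matrix()
a0=np.arctan2(t[1]-p[1],t[0]-p[0]);print(r,a0,yaw,o["finger_force"],o["grip_width"],t)
yd=.311
print("total",yd-np.pi/2-a0, yd-np.pi/2+np.pi-yaw)
for k in range(1,12):
    a=a0+np.radians(8*k);q=np.r_[p+r*np.array([np.cos(a),np.sin(a)]),t[2]]
    print(k*8,(R.T@(q-t)/10).round(2))
E
```

```text
time: 3.15
tool_pos: [462.2, -216.0, 41.9]
tcp_rot: [3.14, -0.001, 0.541]
contact_force: [0.8, -0.5, 0.9]
grip_width: 35.4
finger_force: 0.0
time: 4.15
tool_pos: [461.7, -215.8, 41.1]
tcp_rot: [-3.142, -0.0, 0.541]
contact_force: [0.7, 0.3, -0.3]
grip_width: 0.2
finger_force: 0.0
65.71782742427912 -2.619870809389947 0.5413896512838898 0.0 0.21838242143491393 [ 461.72511833 -215.75203352   41.07687779]
total 1.3600744825950506 1.3404066755110067
8 [ 0.05  0.92 -0.  ]
16 [ 0.22  1.82 -0.  ]
24 [ 0.52  2.68 -0.  ]
32 [ 0.93  3.5  -0.  ]
40 [ 1.45  4.25 -0.  ]
48 [ 2.08  4.93 -0.  ]
56 [ 2.79  5.5  -0.  ]
64 [ 3.57  5.98 -0.  ]
72 [ 4.42  6.34 -0.  ]
80 [ 5.3   6.58 -0.  ]
88 [6.21 6.69 0.  ]
```

```bash
python3 -c "
from h import *
wrist('pics/w2.png');im=cv2.imread('pics/w2.png');cv2.imwrite('pics/w2c.png',cv2.resize(im[40:340,120:520],None,fx=2,fy=2))"
```

```text
(no output)
```

View pics/w2c.png

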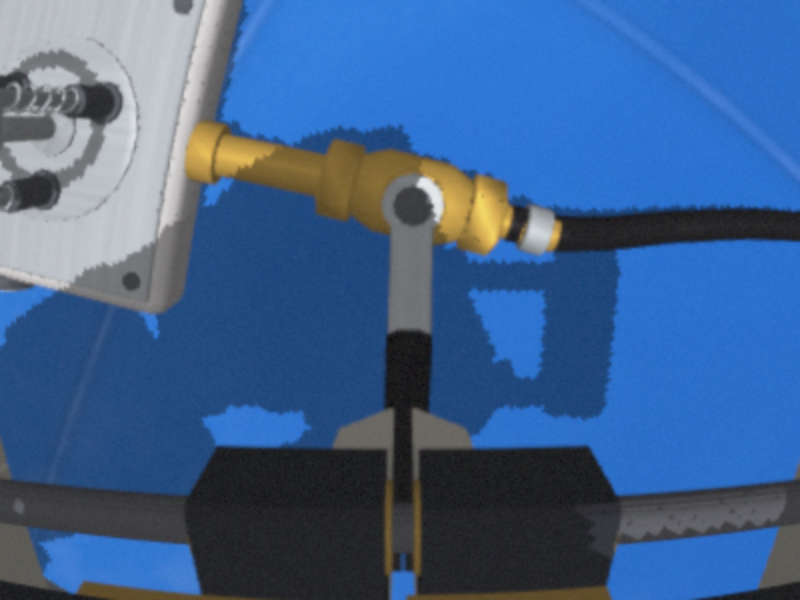

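The lever lies between the two fingers, with its grip running to crop (405,480). The reported opening of 0.2 mm does not fit that picture, so I'll read the state again.

```bash
python3 -c "
from h import *
o=bot.get_obs();print(o['grip_width'],o['finger_force'],o['contact_force'],o['moment'],o['tool_pos'],o['tcp_rot'])
n='pics/w2.png'
U=lambda x,y,z:print(wz(n,120+x/2,40+y/2,z))
U(413,204,62);U(409,370,62.5);U(388,409,62.5);U(430,409,62.5);U(393,409,62.5);U(416,409,62.5);U(393,409,41)
c=bot.calibration('wrist')
def pw(p):
  T=np.linalg.inv(c['tool_from_camera']);q=T[:3,:3]@p+T[:3,3];f=200/np.tan(np.radians(c['vertical_fov']/2));th=np.arctan2(np.hypot(q[0],q[1]),q[2]);d=q[:2]/np.hypot(*q[:2])*th*f;return (np.array([c['cx'],c['cy']])+d-[120,40])*2
for p in ([9.5,0,0],[9.5,7,0],[9.5,7,-18.8],[9.5,7,-38],[9.5,19,-18.8],[9.5,0,-38]):print(p,pw(np.array(p,float)))
"
```

```text
0.39224738447010105 0.0 [-0.26205629 -0.6699927  -0.31714713] [-0.14837351  0.1150121   0.03471899] [ 461.72194956 -215.75642688   41.0887587 ] [-3.14155233e+00 -6.95733968e-05  5.41393798e-01]
[ 518.5681843 -184.3435923   62.       ]
[ 476.07721269 -208.77576617   62.5       ]
[ 461.86643505 -209.91519871   62.5       ]
[ 468.46577128 -220.89518383   62.5       ]
[ 462.65541133 -211.22014233   62.5       ]
[ 466.27178384 -217.22838719   62.5       ]
[ 454.03153523 -215.98542647   41.        ]
[9.5, 0, 0] [404.04918273 364.88384948]
[9.5, 7, 0] [425.03061577 364.88335886]
[9.5, 7, -18.8] [427.12191447 386.46498301]
[9.5, 7, -38] [429.67135559 413.00797319]
[9.5, 19, -18.8] [466.25181107 386.3339124 ]
[9.5, 0, -38] [404.34944391 413.04209527]
```

Run:
```python
from h import *
im,d=bot.capture("wrist");c=bot.calibration("wrist");f=200/np.tan(np.radians(c['vertical_fov']/2))
T=c["tool_from_camera"]
for v in (200,215,225,235,242,245,248,252,258,264,272,280,290):
    for u in (270,295,308,314,317,322,327,330,335,350,375):
        e=np.array([u-c["cx"],v-c["cy"]]);r=np.hypot(*e);k=np.tan(r/f)/r
        p=T[:3,:3]@(np.r_[e*k,1]*d[v,u])+T[:3,3]
        print("%d,%d,%d"%tuple(p.round()) if d[v,u]>0 else "-",end="  ")
    print(v)
```

```text
13,-41,41  13,-21,41  13,-11,41  30,-5,-18  30,-3,-17  30,0,-17  30,3,-16  30,5,-17  30,8,-17  13,22,42  13,42,42  200
0,-42,41  0,-22,41  0,-11,42  22,-5,-20  22,-3,-21  22,0,-20  22,3,-20  22,5,-20  21,8,-18  0,23,42  0,43,42  215
-8,-43,42  -9,-22,42  -9,-11,42  16,-5,-21  16,-3,-21  16,0,-21  16,3,-22  15,5,-20  14,8,-17  -8,23,42  -8,44,41  225
-17,-43,41  -17,-22,40  -17,-11,41  9,-5,-21  9,-3,-21  9,0,-21  9,3,-21  9,5,-21  -17,11,41  -17,23,42  -17,44,41  235
-24,-44,42  -23,-22,41  -24,-12,42  5,-5,-21  5,-3,-21  5,0,-21  5,3,-21  5,5,-21  -24,11,42  -23,23,41  -24,45,43  242
-26,-44,41  -26,-22,42  -26,-12,42  10,-5,-37  3,-3,-21  3,0,-21  10,3,-37  3,5,-21  -27,11,42  -27,24,42  -27,45,43  245
-29,-44,42  -29,-23,42  10,-8,-41  10,-4,-41  9,-3,-39  8,0,-37  10,3,-41  10,4,-41  11,7,-42  -29,24,41  -30,45,42  248
-34,-44,43  10,-14,-46  10,-8,-46  10,-4,-45  8,-3,-42  8,0,-43  9,3,-45  9,4,-45  10,7,-47  -33,24,42  -33,45,41  252
-39,-45,42  10,-14,-52  10,-7,-53  9,-4,-51  8,-3,-50  8,0,-49  10,2,-53  10,4,-52  10,6,-53  10,14,-53  -39,46,41  258
36,-17,-108  10,-13,-59  9,-7,-58  10,-4,-59  8,-3,-56  8,0,-57  10,2,-59  10,4,-59  9,6,-58  9,14,-58  35,17,-106  264
36,-16,-113  35,-8,-112  35,-5,-112  9,-4,-66  9,-3,-65  9,0,-66  10,2,-68  35,2,-111  36,4,-112  35,8,-111  36,16,-113  272
35,-15,-117  35,-8,-116  35,-4,-116  33,-3,-112  8,-2,-71  9,0,-73  34,1,-114  36,2,-117  35,3,-116  35,8,-116  36,15,-117  280
35,-15,-121  35,-8,-122  36,-4,-122  33,-3,-118  9,-2,-81  9,0,-81  33,1,-118  34,2,-120  35,3,-122  35,7,-121  36,14,-123  290
```

The depth data shows that the fingers really end about 36 mm behind the stated TCP (tool z ≈ -36): their tips are at z ≈ 77, so they closed in the air above the lever. From here on I'll take the real finger end as tool z = -36 and the grasp point as tool z ≈ -55. Next I open, lower 36 mm and grip again.

```bash
python3 -m crank '[[[0.6,0,0,0,0],[0.6,0,0,0,0],[0.6,0,0,0,0],[0.6,0,0,0,0],[0.6,0,0,0,0],[0.6,0,0,0,0],[0.6,0,0,0,0],[0.6,0,0,1,0],[0.6,0,0,2,0],[0.6,0,0,2.8,0]]]'; python3 -m crank '[[[0.6,0,0,0.7,0],[0.6,0,0,0.7,0],[0,0,0,0.7,0],[0,0,0,0.7,0],[0,0,0,0.7,0],[0,0,0,0.7,0],[0,0,0,0.7,0],[0,0,0,0.7,0],[0,0,0,0.7,0],[0,0,0,0.7,0]]]'
```

```text
time: 5.25
tool_pos: [461.2, -215.4, 11.8]
tcp_rot: [-3.14, 0.001, 0.541]
contact_force: [-0.3, 0.3, 0.3]
grip_width: 55.0
finger_force: 0.0
time: 6.25
tool_pos: [462.1, -216.3, 6.3]
tcp_rot: [3.141, -0.0, 0.541]
contact_force: [0.8, -2.9, 0.4]
grip_width: 13.5
finger_force: 30.0
```

```bash
python3 -m crank '[[[0,0.05,0.92,0,-8],[0,0.22,1.82,0,-16],[0,0.52,2.68,0,-24],[0,0.93,3.5,0,-32],[0,1.45,4.25,0,-40],[0,2.08,4.93,0,-48],[0,2.79,5.5,0,-56],[0,3.57,5.98,0,-64],[0,4.42,6.34,0,-72],[0,4.86,6.46,0,-76]]]'
python3 -c "
from h import *
o=bot.get_obs();print(o['contact_force'],o['moment'],o['tool_pos'],o['tcp_rot'],o['grip_width'])
t=o['tool_pos'];print(np.arctan2(t[1]+183,t[0]-518.7)-.311+np.pi,o['tcp_rot'][2]-.311)"
```

```text
time: 7.25
tool_pos: [537.0, -247.0, 6.3]
tcp_rot: [-3.141, 0.001, 1.873]
contact_force: [-1.3, -4.5, 2.3]
grip_width: 13.2
finger_force: 29.8
[-1.30858734 -4.52501643  2.3112931 ] [-0.90084495  0.35604841  0.03634864] [ 536.98018171 -246.99947163    6.26912049] [-3.14112615e+00  1.34455635e-03  1.87337191e+00] 13.245277965481502
1.5380182419503536 1.562371906225442
```

```bash
python3 -m crank '[[[0,0,0.1,0,-1],[0,0,0.2,0,-2],[0,0.02,0.3,0,-2.5],[0,0.02,0.4,0,-3.5],[0,0.03,0.5,0,-4.5],[0,0.03,0.5,0,-4.5],[0,0.03,0.5,0,-4.5],[0,0.03,0.5,0,-4.5],[0,0.03,0.5,0,-4.5],[0,0.03,0.5,0,-4.5]]]'
python3 -c "
from h import *
o=bot.get_obs();print(o['contact_force'],o['moment'],o['tool_pos'],o['tcp_rot'],o['grip_width'])
t=o['tool_pos'];print(np.arctan2(t[1]+183,t[0]-518.7)-.311+np.pi,o['tcp_rot'][2]-.311)"
```

```text
time: 8.25
tool_pos: [537.7, -246.6, 6.2]
tcp_rot: [-3.135, -0.001, 1.945]
contact_force: [-13.5, -10.9, 7.4]
grip_width: 13.7
finger_force: 31.0
[-13.48486873 -10.85085023   7.36535581] [-1.86519245  2.2144032  -0.54426455] [ 537.66757024 -246.61545802    6.19873647] [-3.13532565e+00 -7.36247014e-04  1.94466949e+00] 13.687547337700753
1.5495639816894284 1.633669485251247
```

```bash
python3 -m crank '[[[0.6,0,0,0,0],[0.6,0,0,0,0],[0.6,0,0,0,0],[0.6,0,0,0,0],[0.8,0,0,-2,0],[1,0,0,-5,0],[1,0,0,-9,0],[1,0,0,-13,0],[1,0,0,-15,0],[1,0,0,-15,0]]]'
python3 -c "
from h import *
wrist('pics/w3.png');to(527.7,265.2,155,1.782)"
```

```text
time: 9.25
tool_pos: [543.2, -244.8, 159.6]
tcp_rot: [3.137, 0.005, 1.947]
contact_force: [0.3, -0.4, -0.7]
grip_width: 88.6
finger_force: 0.0
t 9.3 pos [ 542.1 -244.3  157.2] [3.140e+00 2.000e-03 1.947e+00] shift cm [47.92 17.37  0.15] turn 9.4 F [-0.5 -0.1 -1. ] w 90.5
```

View pics/w3.png

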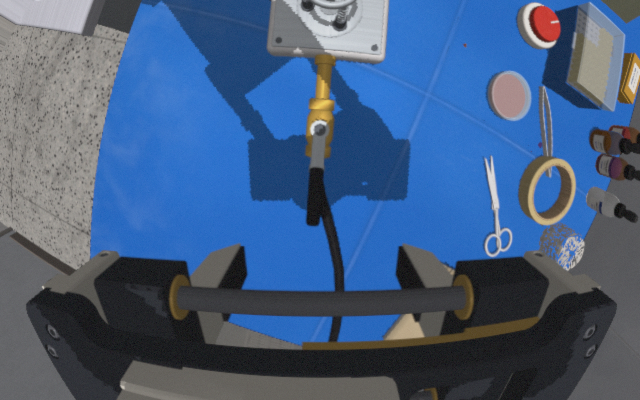

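The lever now runs along the pipe: pivot at (319,129), grip from about (316,170) to (313,224), pipe leaving the housing at (324,57).

```bash
python3 -c "
from h import *
n='pics/w3.png'
p=wz(n,319,129,62);g=wz(n,313,223,62.5);m=wz(n,316.5,170,62.5);q=wz(n,324,57,20);q2=wz(n,320.5,112,20)
A=lambda a:np.arctan2(a[1],a[0])
print(p,g,m,A(g-p),A(m-p),A(g-m),'pipe',A(q2-q),A(p-q))"
```

```text
[ 516.37101042 -183.81272591   62.        ] [ 544.82378041 -272.53447885   62.5       ] [ 528.47940854 -221.04024914   62.5       ] -1.2604615601002012 -1.256334776488806 -1.263451826430779 pipe -1.255771698084561 -1.2629744296492764
```

```bash
python3 -m crank '[[[1,4.5,1.6,0,1],[1,9,3.2,0,2],[1,13.5,4.8,0,3],[1,18,6.5,0,4],[1,22.5,8.1,0,5],[1,27,9.8,0,6],[1,31.5,11.4,0,7],[1,35,12.7,0,8],[1,38,13.8,0,9],[1,40,14.5,0,9.4]]]'
python3 -c "
from h import *
wrist('pics/w4.png');to(527.7,265.2,155,1.782)"
```

```text
time: 10.3
tool_pos: [527.9, 183.4, 153.9]
tcp_rot: [-3.138, -0.001, 1.784]
contact_force: [0.0, -0.8, -0.5]
grip_width: 91.6
finger_force: 0.0
t 10.35 pos [527.7 185.6 153.9] [-3.138e+00 -2.000e-03  1.785e+00] shift cm [ 7.77  1.69 -0.1 ] turn 0.2 F [-1.   2.1 -0.3] w 91.6
```

View pics/w4.png

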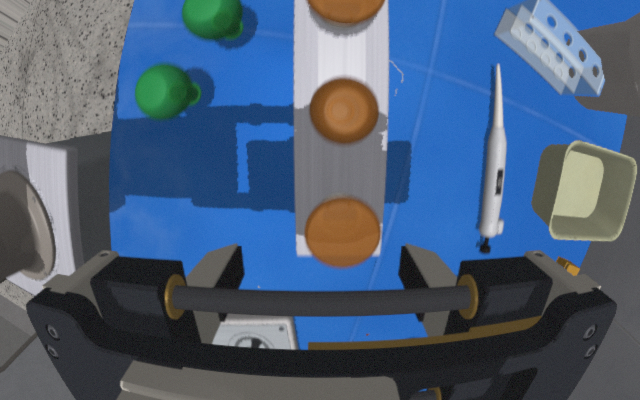

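The wrist view shows the round bulb centred at about (343.5,110.5) and the near conical base at (342,232), with the other conical flask at the top edge.

```bash
python3 -c "
from h import *
n='pics/w4.png'
print(wz(n,343.5,110.5,93),wz(n,343.5,108,118),wz(n,342,232,118))"
```

```text
[526.46419608 269.41667845  93.        ] [524.43238575 270.7407759  118.        ] [545.309895   176.27304215 118.        ]
```

```bash
python3 -m crank '[[[1,3,0.7,0,0],[1,6,1.3,0,0],[1,7.7,1.6,1,0],[1,7.7,1.6,3,0],[1,7.7,1.6,5,0],[1,7.7,1.6,5,0],[1,7.7,1.6,5,0],[1,7.7,1.6,5,0],[1,7.7,1.6,5,0],[1,7.7,1.6,5,0]]]'
python3 - <<'E'
from h import *
o=bot.get_obs();im,d=bot.capture("wrist");cv2.imwrite("pics/w5.png",im[:,:,::-1])
c=bot.calibration("wrist");f=200/np.tan(np.radians(c['vertical_fov']/2));T=c["tool_from_camera"]
v,u=np.mgrid[0:400,0:640];e=np.stack([u-c["cx"],v-c["cy"]],-1);r=np.hypot(e[...,0],e[...,1])+1e-9;k=np.tan(r/f)/r
P=np.dstack([e*k[...,None],np.ones_like(r)])*d[...,None]@T[:3,:3].T+T[:3,3]
R=Ro.from_euler("xyz",o["tcp_rot"]).as_matrix();W=P@R.T+o["tool_pos"]
hsv=cv2.cvtColor(im,cv2.COLOR_RGB2HSV);m=(d>0)&(hsv[...,0]<20)&(hsv[...,1]>120)&(W[...,2]>75)&(W[...,2]<125)&(np.hypot(P[...,0],P[...,1])<45)
print(m.sum(),"zmax",W[m][:,2].max())
from scipy.optimize import least_squares
Q=W[m];m2=(Q[:,2]<114)&(Q[:,2]>96);Q2=Q[m2]
s=least_squares(lambda p:np.hypot(Q2[:,0]-p[0],Q2[:,1]-p[1])**2+(Q2[:,2]-p[2])**2-28**2,[527,265,92],loss="soft_l1",f_scale=50);print("sphere",s.x,len(Q2))
top=Q[Q[:,2]>116];print("top",len(top),top.mean(0),(top.max(0)+top.min(0))/2)
to(s.x[0],s.x[1],37,1.782)
E
```

```text
time: 11.35
tool_pos: [529.4, 259.6, 106.9]
tcp_rot: [3.14, -0.0, 1.782]
contact_force: [0.4, -0.5, -0.5]
grip_width: 91.8
finger_force: 0.0
4810 zmax 119.615836094842
sphere [526.49768723 267.56684637  94.57410993] 1870
top 2288 [526.31166603 268.65997045 117.36980198] [526.2242354  267.83411183 117.80834274]
t 11.4 pos [529.3 259.6 106.8] [ 3.14  -0.     1.782] shift cm [ 0.84 -0.12  6.98] turn 0.0 F [-1.  -0.8  0.4] w 91.7
```

```bash
python3 -m crank '[[[1,0.8,-0.1,0,0],[1,0.8,-0.1,1.5,0],[1,0.8,-0.1,3,0],[1,0.8,-0.1,4.5,0],[1,0.8,-0.1,6,0],[1,0.8,-0.1,6.9,0],[1,0.8,-0.1,6.9,0],[0,0.8,-0.1,6.9,0],[0,0.8,-0.1,6.9,0],[0,0.8,-0.1,6.9,0]]]'; python3 -m crank '[[[0,0,0,0,0],[0,0,0,0,0],[0,0,0,0,0],[0,0,0,0,0],[0,0,0,0,0],[0,0,0,0,0],[0,0,0,0,0],[0,0,0,0,0],[0,0,0,0,0],[0,0,0,0,0]]]'
python3 -c "
from h import *
to(479.5,-61,152,1.782)"
```

```text
time: 12.4
tool_pos: [526.8, 267.4, 38.0]
tcp_rot: [3.14, -0.0, 1.782]
contact_force: [-0.1, 0.4, -0.2]
grip_width: 72.4
finger_force: 0.0
time: 13.4
tool_pos: [527.5, 267.5, 37.7]
tcp_rot: [3.139, -0.0, 1.782]
contact_force: [4.9, 1.4, 3.0]
grip_width: 54.9
finger_force: 30.0
t 13.4 pos [527.5 267.5  37.7] [ 3.139 -0.     1.782] shift cm [-31.11 -11.56 -11.47] turn 0.0 F [4.9 1.4 3. ] w 54.9
```

```bash
python3 -m crank '[[[0,0,0,-0.5,0],[0,0,0,-1.5,0],[0,0,0,-3,0],[0,0,0,-4.5,0],[0,0,0,-6,0],[0,0,0,-7.5,0],[0,0,0,-9,0],[0,0,0,-10.5,0],[0,0,0,-11.5,0],[0,0,0,-12,0]]]'; python3 -m crank '[[[0,-2,-0.7,0,0],[0,-5,-1.8,0,0],[0,-8,-3,0,0],[0,-11,-4.1,0,0],[0,-14,-5.2,0,0],[0,-17,-6.3,0,0],[0,-20,-7.4,0,0],[0,-23,-8.5,0,0],[0,-25.5,-9.5,0,0],[0,-27,-10,0,0]]]'
python3 - <<'E'
from h import *
bot.capture("wrist");o=bot.get_obs();im,d=bot.capture("wrist");cv2.imwrite("pics/w6.png",im[:,:,::-1])
t,_=bot.capture("top");cv2.imwrite("pics/t6.png",t[:,:,::-1])
s,_=bot.capture("scene");cv2.imwrite("pics/s6.png",s[:,:,::-1])
a=cv2.resize(s[130:270,215:415],None,fx=3,fy=3);b=cv2.resize(im[:,:,::-1][0:,120:520],(600*2//3,400));
a=a[:,:,::-1];H=np.zeros((420,400,3),np.uint8);H[:400]=im[:,120:520,::-1]
cv2.imwrite("pics/m6.png",cv2.resize(np.hstack([a,H]),(800,336)))
to(479.5,-61,157,1.782)
E
```

```text
time: 14.4
tool_pos: [526.1, 267.3, 158.2]
tcp_rot: [3.141, -0.0, 1.782]
contact_force: [0.4, -1.0, 0.1]
grip_width: 55.1
finger_force: 30.0
time: 15.4
tool_pos: [484.1, -19.4, 156.7]
tcp_rot: [-3.14, -0.0, 1.781]
contact_force: [0.3, 0.5, -0.8]
grip_width: 54.9
finger_force: 30.0
t 15.6 pos [484.9 -17.6 156.8] [-3.141e+00 -1.000e-03  1.781e+00] shift cm [-4.14 -1.43 -0.02] turn -0.0 F [-0.2  0.2 -0.6] w 55.2
```

View pics/m6.png

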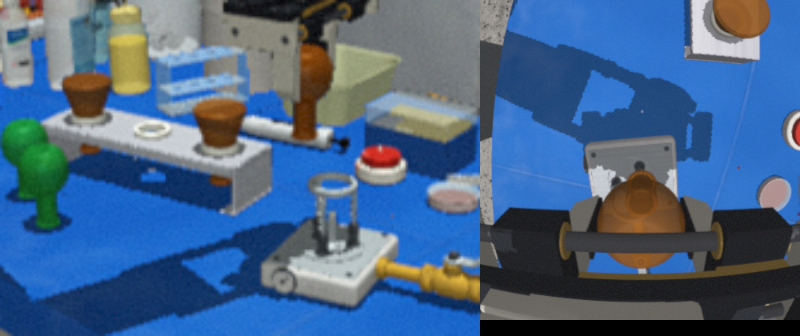

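The composite shows the flask held upright, neck down, with the conical flasks still in place and the middle hole empty. I'll move over the ring and measure the flask and ring together in the scene camera.

```bash
python3 -m crank '[[[0,-1,-0.3,0,0],[0,-2,-0.7,0,0],[0,-3,-1,0,0],[0,-3.7,-1.3,0,0],[0,-4.1,-1.4,0,0],[0,-4.1,-1.4,0,0],[0,-4.1,-1.4,0,0],[0,-4.1,-1.4,0,0],[0,-4.1,-1.4,0,0],[0,-4.1,-1.4,0,0]]]'
python3 - <<'E'
from h import *
from scipy.optimize import least_squares
to(479.5,-61,157,1.782)
K,R,t,_=cam("scene")
D=[];
for i in range(4):
    im,d=bot.capture("scene");D.append(d)
d=np.median(D,0);cv2.imwrite("pics/s7.png",im[:,:,::-1])
v,u=np.mgrid[0:400,0:640];W=(np.dstack([u,v,np.ones_like(u)])@np.linalg.inv(K).T*d[...,None]-t)@R
near=(d>0)&(np.hypot(W[...,0]-479,W[...,1]+60)<45)
ring=near&(W[...,2]>96)&(W[...,2]<111)
Q=W[ring];print("ring pts",len(Q),(Q.max(0)+Q.min(0))/2,np.ptp(Q,axis=0))
f=lambda p:np.hypot(Q[:,0]-p[0],Q[:,1]-p[1])-p[2]
s=least_squares(f,[479,-60,23],loss="soft_l1",f_scale=1);print("ring",s.x)
for lo,hi,r in((147,170,12),(186,222,0)):
    m=near&(W[...,2]>lo)&(W[...,2]<hi)
    hsv=cv2.cvtColor(im,cv2.COLOR_RGB2HSV);m&=(hsv[...,0]<20)&(hsv[...,1]>120);N=W[m]
    if r: s=least_squares(lambda p:np.hypot(N[:,0]-p[0],N[:,1]-p[1])-12,[479,-60],loss="soft_l1",f_scale=1)
    else: s=least_squares(lambda p:np.linalg.norm(N-p,axis=1)-28,[479,-60,209],loss="soft_l1",f_scale=1)
    print(lo,len(N),s.x,np.sqrt(np.mean(s.fun**2)))
mm=near&(W[...,2]>112)&(W[...,2]<240)
am=mm&(hsv[...,0]<20)&(hsv[...,1]>120);print("amber zmin",np.sort(W[am][:,2])[:8])
# pixel outlines
for z in (165,155,148): print(proj("scene",[479.5,-61,z]))
np.savez("s7.npz",W=W,d=d)
cv2.imwrite("pics/s7c.png",cv2.resize(im[130:260,300:420,::-1],None,fx=4.5,fy=4.5,interpolation=cv2.INTER_CUBIC))
E
```

```text
time: 16.6
tool_pos: [480.2, -60.6, 157.1]
tcp_rot: [3.142, -0.0, 1.783]
contact_force: [-0.7, -0.3, 0.2]
grip_width: 55.0
finger_force: 30.0
t 16.6 pos [480.2 -60.6 157.1] [ 3.142 -0.     1.783] shift cm [-0.03 -0.08  0.01] turn 0.0 F [-0.7 -0.3  0.2] w 55.0
ring pts 153 [480.68913615 -63.35982735 102.58348917] [50.88956789 48.6737237  12.89652357]
ring [480.53635345 -64.32855147  22.43181052]
147 83 [482.76367145 -62.76357377] 0.9471985311166804
186 149 [482.24762214 -63.04722286 210.01563997] 0.9100468289298889
amber zmin [143.90143703 144.6336964  144.94453388 145.38448275 145.56525475
 145.78243083 145.89452769 145.90460688]
[352.37117621 182.6846707 ]
[352.29176087 186.6105577 ]
[352.23648122 189.34329985]
```

View pics/s7c.png

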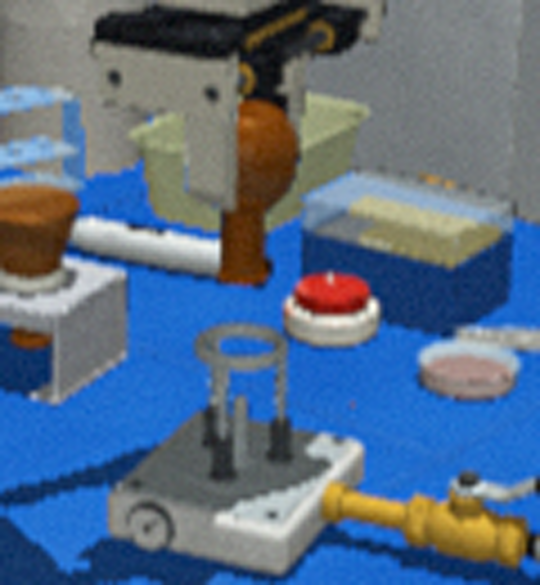

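In the crop the neck bottom is at (245,275), with the ring centre at (241,345) and the nozzle tip at (240,400). The flask is about 2 mm to the right of the ring axis, so I shift -0.2 cm in tool y and come down partway.

```bash
python3 -m crank '[[[0,0,-0.2,0,0],[0,0,-0.2,1,0],[0,0,-0.2,2,0],[0,0,-0.2,3,0],[0,0,-0.2,3.8,0],[0,0,-0.2,4.5,0],[0,0,-0.2,5,0],[0,0,-0.2,5.5,0],[0,0,-0.2,6,0],[0,0,-0.2,6,0]]]'
python3 - <<'E'
from h import *
from scipy.optimize import least_squares
to(479.5,-61,157,1.782)
im,d=bot.capture("scene")
K,R,t,_=cam("scene");v,u=np.mgrid[0:400,0:640];W=(np.dstack([u,v,np.ones_like(u)])@np.linalg.inv(K).T*d[...,None]-t)@R
hsv=cv2.cvtColor(im,cv2.COLOR_RGB2HSV)
near=(d>0)&(np.hypot(W[...,0]-479,W[...,1]+60)<45)
am=near&(W[...,2]>112)&(hsv[...,0]<20)&(hsv[...,1]>120);N=W[am&(W[...,2]>130)]
s=least_squares(lambda p:np.linalg.norm(N-p,axis=1)-28,[479,-60,150],loss="soft_l1",f_scale=1);print(s.x)
cv2.imwrite("pics/s8c.png",cv2.resize(im[160:260,310:400,::-1],None,fx=6,fy=6,interpolation=cv2.INTER_CUBIC))
E
```

```text
time: 17.8
tool_pos: [477.9, -61.1, 96.5]
tcp_rot: [-3.141, -0.001, 1.782]
contact_force: [0.8, -0.6, -2.0]
grip_width: 55.0
finger_force: 30.0
t 17.8 pos [477.9 -61.1  96.5] [-3.141e+00 -1.000e-03  1.782e+00] shift cm [-0.02  0.15 -6.05] turn 0.0 F [ 0.8 -0.6 -2. ] w 55.0
[479.38068804 -63.89082544 152.71800061]
```

View pics/s8c.png

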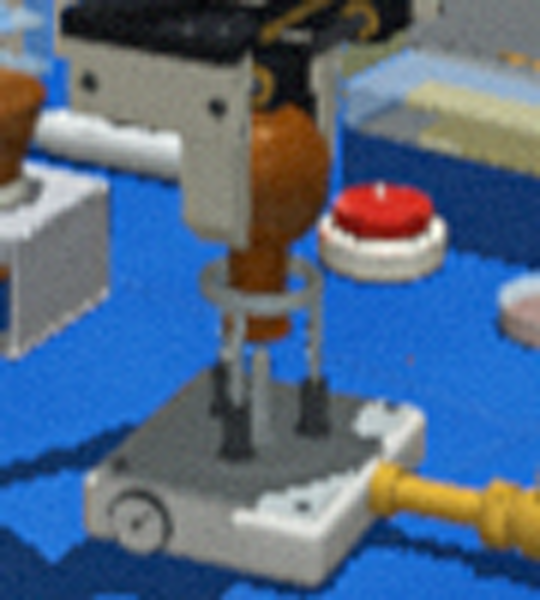

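The neck is inside the ring: bead at (258,330), ring centre at (263,287), nozzle at (261,365), just below the mouth. I'll correct by +0.1 cm in y and go on down.

```bash
python3 -m crank '[[[0,0,0.1,0,0],[0,0,0.1,0.4,0],[0,0,0.1,0.8,0],[0,0,0.1,1.2,0],[0,0,0.1,1.6,0],[0,0,0.1,2,0],[0,0,0.1,2.3,0],[0,0,0.1,2.6,0],[0,0,0.1,2.6,0],[0,0,0.1,2.6,0]]]'
```

```text
time: 18.85
tool_pos: [479.8, -61.0, 71.5]
tcp_rot: [3.14, 0.0, 1.782]
contact_force: [1.9, 0.2, 4.7]
grip_width: 54.9
finger_force: 30.0
```

```bash
python3 -m crank '[[[0,0,0,0.2,0],[0,0,0,0.4,0],[0,0,0,0.6,0],[0,0,0,0.8,0],[0,0,0,1,0],[0,0,0,1.2,0],[0,0,0,1.3,0],[0,0,0,1.4,0],[0,0,0,1.4,0],[0,0,0,1.4,0]]]'
```

```text
time: 19.85
tool_pos: [480.1, -61.0, 58.2]
tcp_rot: [3.139, 0.001, 1.782]
contact_force: [0.6, 2.6, 10.5]
grip_width: 55.4
finger_force: 30.0
```

```bash
python3 -m crank '[[[0,0,0,0.1,0],[0,0,0,0.2,0],[0,0,0,0.3,0],[0,0,0,0.4,0],[0,0,0,0.45,0],[0,0,0,0.5,0],[0,0,0,0.55,0],[0,0,0,0.6,0],[0,0,0,0.6,0],[0,0,0,0.6,0]]]'
```

```text
time: 20.85
tool_pos: [480.9, -61.0, 55.4]
tcp_rot: [3.136, 0.002, 1.783]
contact_force: [-7.6, 5.5, 40.1]
grip_width: 54.8
finger_force: 30.0
```

```bash
python3 -m crank '[[[0,0,0,-0.05,0],[0,0,0,-0.1,0],[0,0,0,-0.15,0],[0,0,0,-0.15,0],[0,0,0,-0.15,0],[0,0,0,-0.15,0],[0,0,0,-0.15,0],[0,0,0,-0.15,0],[0,0,0,-0.15,0],[0,0,0,-0.15,0]]]'
python3 - <<'E'
from h import *
from scipy.optimize import least_squares
D=[bot.capture("scene") for i in range(2)];im=D[0][0];d=D[0][1]
K,R,t,_=cam("scene");v,u=np.mgrid[0:400,0:640];W=(np.dstack([u,v,np.ones_like(u)])@np.linalg.inv(K).T*d[...,None]-t)@R
hsv=cv2.cvtColor(im,cv2.COLOR_RGB2HSV)
am=(d>0)&(np.hypot(W[...,0]-479,W[...,1]+60)<45)&(W[...,2]>95)&(hsv[...,0]<20)&(hsv[...,1]>120);N=W[am]
s=least_squares(lambda p:np.linalg.norm(N-p,axis=1)-28,[479,-60,112],loss="soft_l1",f_scale=1);print(s.x,len(N))
to(480,-61,57,1.782)
cv2.imwrite("pics/s9c.png",cv2.resize(im[140:270,230:430,::-1],None,fx=4,fy=4,interpolation=cv2.INTER_CUBIC))
E
```

```text
time: 21.85
tool_pos: [480.8, -61.0, 55.6]
tcp_rot: [3.137, 0.002, 1.782]
contact_force: [-3.4, 4.3, 27.2]
grip_width: 55.2
finger_force: 30.0
[481.98418214 -63.27055831 113.26311008] 246
t 21.95 pos [480.8 -61.   55.6] [3.137e+00 2.000e-03 1.783e+00] shift cm [ 0.01 -0.08 -0.14] turn 0.0 F [-4.1  3.9 27.4] w 55.5
```

View pics/s9c.png

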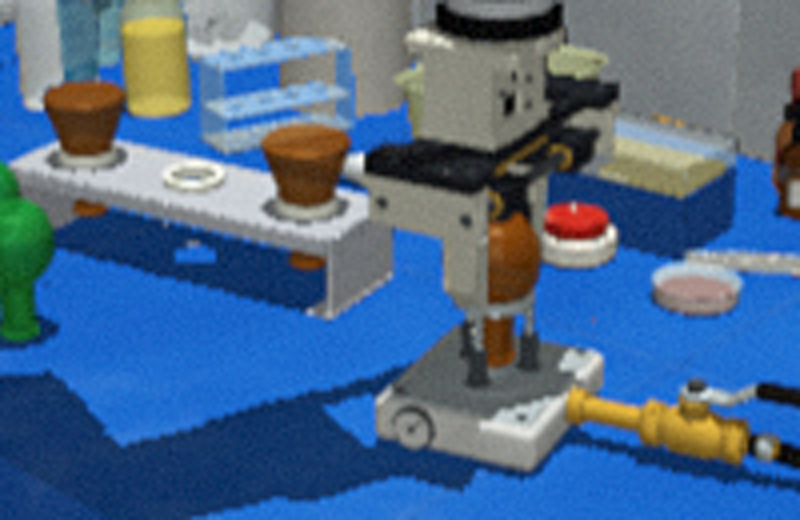

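The bulb sits in the ring with the neck over the nozzle at (498,340). The push of 27 N is well above the 12.6 N the springs give at the bottom, so the ring is on its stop. The lever is open and the conical flasks haven't moved.

```bash
python3 -c "
from plant import bot
print(bot.close_job())"
```

```text
the job is handed in; nothing more can be done
None
```

The job is handed in: the air valve is fully open along the pipe, and the round flask, still gripped neck-down over the nozzle, holds the ring on its bottom stop at about 27 N, with the conical flasks still in their places.

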